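# Load the sample carriage through the spring flap of a beam-guard bay

## Robot

A 6-joint arm with a two-finger parallel gripper is mounted at the origin on a cart in front of the work surface, level with it; the furniture and walls round the work are solid. World frame = base frame: x ahead of the robot, y to its left, z up, the work surface at z = 0. Lengths are in m, angles in degrees, forces in N, time in s.
With the tool pointing down it reaches from about 0.35 to 0.95 m from the base axis. Payload 17.4 kg.
Tool frame: the origin (TCP) lies at the very end of the fingers, on their centre line; the grasp point (between the pads) lies 19 mm behind it; z points along the fingers, y is the direction in which the jaws open and shut (so a half turn about z gives the same grasp; the last joint's range is limited). The gripper opens to 93 mm and grips with 3 to 60 N. Pads are 15 mm wide; open, the fingers measure 128 mm over their backs; the gripper's body (75 mm by 188 mm) begins 65 mm behind the grasp point.
Start: joints at [-73.27, 6.646, 82.598, -0, 90.757, -2.166], TCP at [0.219, -0.639, 0.219] pointing down, gripper open.
Joint ranges: [-162.19, 162.19], [-47.58, 125.68], [4.15, 143.07], [-65.23, 245.23], [0.69, 171.88], [-170.13, 170.13]. Speed limits (degrees/s): [108.29, 108.29, 127.2, 180, 180, 180].

## Interface

Orientations are given as a 3x3 rotation matrix whose columns are the frame's x, y, z axes.
In Python, from plant import robot gives the robot as it stands.
- The arm moves only by the tool arm_command, never from a script. Its argument "increments" is a list of rows, each a list of 5 numbers: the closure, from -1 (fully open) to 1 (shut), then the shift along the world's x, y, z normalised to -1 to 1, where 1 is 0.75 m, then the turn about the world's z normalised to -1 to 1, where 1 is 60 degrees. In form: [[grip, x, y, z, roll], ...]. A call has exactly 8 rows; each row is the pose to reach, as a shift and turn from the pose commanded when the call began; what a row does not reach only later rows make up. A row lasts 1/8 s, in which the tool goes at most 62.5 mm and 10.7 degrees, less where a joint would pass 70% of its speed; a pose out of reach is approached as far as the arm can. A call with a number of a shift or a turn outside -1 to 1 is refused whole. A call with a gripper value outside its range is refused whole. The fingers move at their own pace and stop on an object; the grip force is fixed at half the most. Time passes only in rows, so rows that repeat a pose let the fingers close, or fill a call up. It gives the time, the measured TCP pose, the force and the opening at its end, in the units of the state.
- robot.get_state(): the state, without advancing time (a new reading comes with each control period).
- robot.get_image(name): name is "scene" or "top"; returns a dict with "color" (384x512x3 uint8, red, green, blue), "intrinsics" (3x3 intrinsics, pixels), "k1" (the pictures are not rectified: a ray, as slopes to the right and down, at radius r is drawn at 1 + k1 r^2 times it, then the intrinsics apply), "R" (3x3) and "t" (3): a world point X has camera coordinates R X + t. Camera axes: x right, y down, z forward; pixel columns grow to the right and rows downward; lengths in m; the calibration is good to about 2 mm. A picture is of the moment at which its call begins. There is no depth.
- robot.close_job(): hands the job in, once; it reports no verdict.
The state is a dict: "time": time; "joints": joint angles; "qvel": joint speeds; "tau": joint torques, N m; "tcp_pos": TCP position; "tcp_rot": TCP orientation; "force": force on the tool from outside, world axes, zero at the start; "torque": the same for the moment, N m; "gripper_width": opening from 0.0 (shut) to 1.0 (fully open).
Only numpy, scipy, OpenCV 4.12 (cv2) and the standard library are available. Lean on these libraries where they do the work, as an engineer would, in place of code of your own. Each camera call takes 0.05 s, during which the arm holds its last target.

## Task

Load the black sample carriage into the white loading bay: keep it down on the table, push the orange spring flap open with it through the mouth, and slide it on until the flap is free to swing shut behind it and you feel it press gently but definitely against the rubber buffer at the end. Leave it standing there, let go, and see that the flap has shut; never force the carriage, and leave the vial, the blue case and the red-lidded pot alone.

Things in the scene. Friction and masses are not known exactly. Their poses are not given: they have to be found in the camera images.
- carriage: Sample carriage, loose, 0.17 to 0.35 kg. Round black puck 38 mm across, 28 mm high; at its centre an aluminium grip post, 14 mm thick along x, 22 mm wide along y, up to 100 mm above the table. Origin: centre of the underside; z up; +x points to the amber dot on the puck's top and roughly to the bay at the start, up to 35 degrees askew (any way round fits).
- bay: White bay fixed to the table: open-bottomed tunnel, the carriage slides in on the table. Origin: centre of the mouth, at table height; +x runs into it, z up. Inside 54 mm wide, 38 mm high; roof top 44 mm, length 150 mm. A 34 mm slot along the roof, centred on y = 0, passes the carriage's post but not its puck. Flared cheeks lead in from 20 mm before the mouth.
- flap (a joint): Angle of the orange flap in the mouth, rad: 0 shut, 1.55 along the side wall; opens inward only. Upright hinge at x = 0, y = -24.5 mm of the bay; reaches to y = +23 mm when shut, 2 to 35 mm above the table, 3 mm thick. Spring 0.03 Nm shut, 0.12 Nm open; damped, shuts in about a second. Free to shut once the carriage's origin is 70 mm inside the mouth.
- buffer (a joint): How far the rubber buffer is pressed in, m: 0 free, 0.006 bottomed. It yields 1 mm for every 4 N: a proper press is over 5 N (1.25 mm) and stays under 20 N (5 mm). This reading is coarse; the force felt at the tool is better.
- amber_vial: Bystander: amber vial with a blue cap, 25 mm across, 52 mm high; origin at the centre of its underside.
- blue_case: Bystander: small blue case, 52 x 90 mm, 35 mm high; origin at the centre of its underside.
- red_pot: Bystander: white pot with a red screw lid, 54 mm across, 56 mm high; origin at the centre of its underside.
- stop_zone (a point): Fixed point of the bay on its centre line, 96 mm inside the mouth, 16 mm up. The end stop with its rubber buffer can be set anywhere over 20 mm: the buffer's free face lies 0 to 20 mm beyond this point, different each time and not reported, so a carriage touching it has its origin at x = 77 to 97 mm of the bay. Find it by feel.

How it is judged:
By the outcome, as a careful person would: the job done as asked, in the order asked, and still so for the second after the job is handed in, with the robot touching nothing.
It also fails if it takes over 48 s, if anything falls off the work surface, if the arm or the gripper's body presses on something with over 40 N, if the wrist force passes 120 N, or if a joint passes its speed limit or range.

## Working session

There is one attempt and no reset: what is moved stays moved. The work goes in short steps, Python scripts to look and compute and a tool call to move; the robot and the scene stay as the last step left them, time stands still between calls to the robot, and variables do not carry over. Pictures are saved under pics/ and viewed, and the job is handed in when it is done.

Besides the shell and the picture viewer there is one more tool, called after "Request:" as name([rows], argument=value, ...), one row to a line, values as JSON. arm_command: Moves the arm, as the interface text tells. Its arguments: {"type":"object","properties":{"increments":{"type":"array","items":{"type":"array","items":{"type":"number"}}}},"required":["increments"]}

```bash
mkdir -p pics; ls; python3 - <<'E'
from plant import robot
import cv2,numpy as np,pickle
d={}
for n in("scene","top"):
    im=robot.get_image(n); d[n]=im
    cv2.imwrite(f"pics/{n}0.png",cv2.cvtColor(im["color"],cv2.COLOR_RGB2BGR))
    print(n,im["intrinsics"],im["k1"],im["R"],im["t"])
pickle.dump(d,open("im0.pkl","wb"))
print(robot.get_state())
E
```

```text
pics
scene [[349.22636787   0.         261.59840246]
 [  0.         349.22636787 193.01963898]
 [  0.           0.           1.        ]] -0.1025714642790665 [[ 0.48573482 -0.8740956   0.00430816]
 [-0.43980471 -0.24865283 -0.86298528]
 [ 0.75540287  0.41728725 -0.5052107 ]] [-0.52241699  0.18420953  0.62190113]
top [[371.10754368   0.         255.57742752]
 [  0.         371.10754368 190.26477939]
 [  0.           0.           1.        ]] -0.034842732641572505 [[-0.00419817 -0.99983763 -0.01752386]
 [-0.98337344  0.00730921 -0.18144765]
 [ 0.18154627  0.01647075 -0.98324446]] [-0.29454263  0.51156562  0.81140032]
{'time': 0.1, 'joints': array([-7.32712784e+01,  6.67022286e+00,  8.26312092e+01, -2.23500581e-03,
        9.07542059e+01, -2.16571634e+00]), 'qvel': array([ 0.02773157, -0.03053722, -0.04895757,  0.03364   ,  0.07160035,
        0.00377103]), 'tau': array([ 4.70002451e-04, -7.22896028e+01, -6.23870444e+01,  7.82165746e-02,
        2.27175525e-02, -9.04900730e-05]), 'tcp_pos': array([ 0.21851453, -0.63847285,  0.21800026]), 'tcp_rot': array([[ 9.46116959e-01,  3.23824952e-01, -3.16865773e-04],
       [ 3.23825107e-01, -9.46116513e-01,  9.18739839e-04],
       [-2.28105498e-06, -9.71844436e-04, -9.99999528e-01]]), 'force': array([-0.21939973,  0.09806316,  0.34140822]), 'torque': array([ 0.02146379,  0.00383957, -0.0259306 ]), 'gripper_width': 0.996902838321478}
```

View pics/scene0.png

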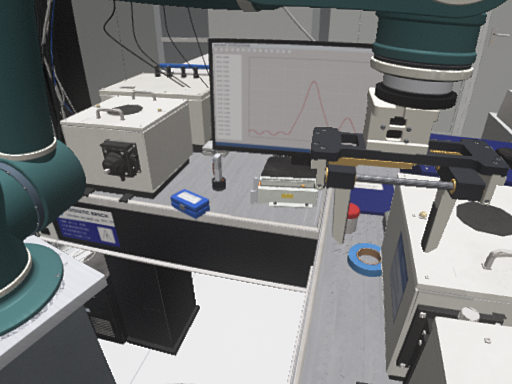

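View pics/top0.png

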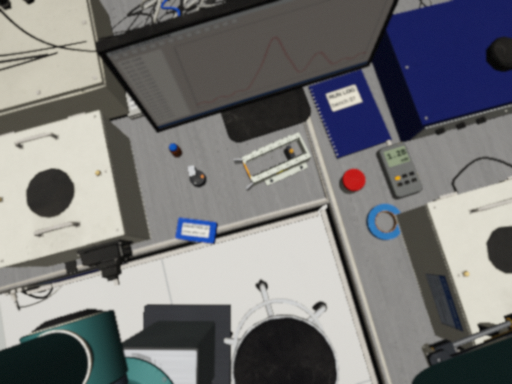

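The scene view shows the carriage at about (218,175) and the bay at (285,190). In the top view the carriage is at (198,178), the bay runs from (245,172) to (308,150), the case is at (197,230), the vial at (174,150) and the pot at (353,180). I'll zoom in next.

```bash
python3 - <<'E'
import cv2
a=cv2.imread("pics/top0.png")[125:205,160:325]; cv2.imwrite("pics/top0z.png",cv2.resize(a,(792,384),interpolation=cv2.INTER_CUBIC))
a=cv2.imread("pics/scene0.png")[145:220,200:330]; cv2.imwrite("pics/scene0z.png",cv2.resize(a,(780,450),interpolation=cv2.INTER_CUBIC))
E
```

```text
(no output)
```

View pics/top0z.png

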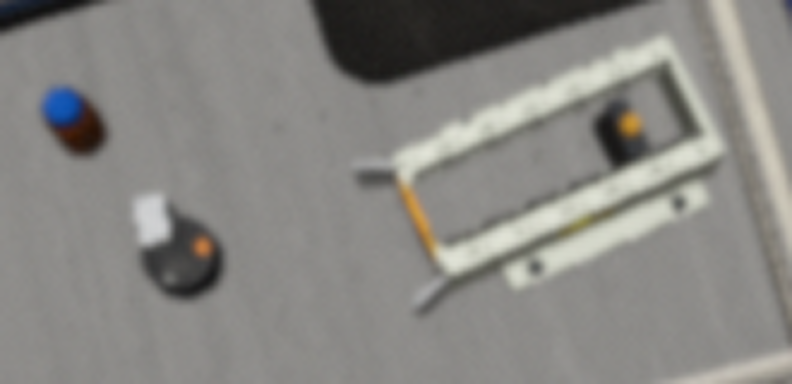

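View pics/scene0z.png

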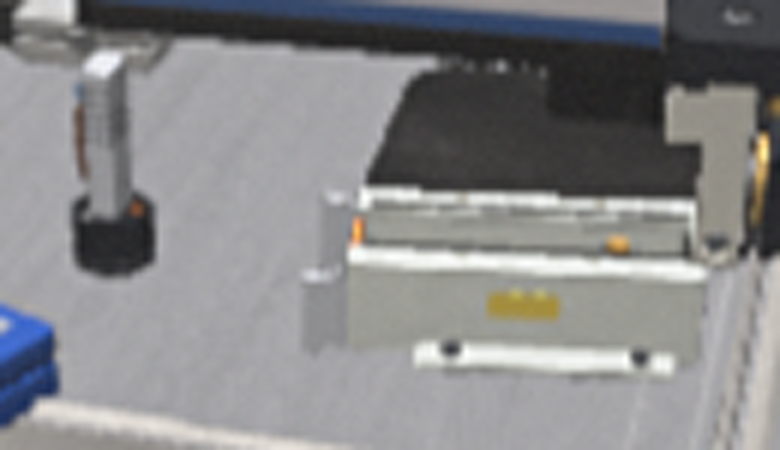

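```bash
cat > h.py <<'E'
import numpy as np,cv2
def ray(im,px):
    K=im["intrinsics"];k=im["k1"]
    d=cv2.undistortPoints(np.array([[px]],float),K,np.array([k,0,0,0,0.]))[0,0]
    R=im["R"];t=im["t"]
    return -R.T@t, R.T@np.array([d[0],d[1],1])
def onz(im,px,z):
    c,d=ray(im,px); return c+d*(z-c[2])/d[2]
def proj(im,X):
    p=im["R"]@np.asarray(X,float)+im["t"]; s=p[:2]/p[2]; s=s*(1+im["k1"]*(s@s)); K=im["intrinsics"]
    return np.array([K[0,0]*s[0]+K[0,2],K[1,1]*s[1]+K[1,2]])
def tri(i1,p1,i2,p2):
    c1,d1=ray(i1,p1);c2,d2=ray(i2,p2)
    s=np.linalg.lstsq(np.c_[d1,-d2],c2-c1,rcond=None)[0]
    a=c1+d1*s[0];b=c2+d2*s[1]; return (a+b)/2,np.linalg.norm(a-b)
E
python3 - <<'E'
import pickle;from h import *
np.set_printoptions(precision=4,suppress=True)
d=pickle.load(open("im0.pkl","rb"));T=d["top"];S=d["scene"]
zt=lambda u,v:((u+.5)/4.8-.5+160,(v+.5)/4.8-.5+125)
zs=lambda u,v:((u+.5)/6-.5+200,(v+.5)/6-.5+145)
C={n:onz(T,zt(*p),.044) for n,p in dict(nl=(395,165),nr=(443,276),fr=(724,150),fl=(667,36)).items()}
for n in C:print(n,C[n])
nrm=np.linalg.norm
print("W",nrm(C["nl"]-C["nr"]),nrm(C["fl"]-C["fr"]),"L",nrm(C["fl"]-C["nl"]),nrm(C["fr"]-C["nr"]))
near=(C["nl"]+C["nr"])/2;far=(C["fl"]+C["fr"])/2;v=far-near;print("mouth",near,"yaw",np.degrees(np.arctan2(v[1],v[0])))
# flap top edge z=.035
a=onz(T,zt(404,184),.035);b=onz(T,zt(435,258),.035);print("flap",a,b,nrm(a-b),"yaw",np.degrees(np.arctan2(*(a-b)[[1,0]]))-90)
print("post top T",onz(T,zt(151,211),.1), [onz(T,zt(*p),.1)[:2] for p in((135,200),(163,194),(170,228),(143,238))])
print("post tri",tri(T,zt(151,208),S,zs(105,60)))
print("puck base/top: ",onz(T,zt(187,252),.028),"dot",onz(T,zt(203,247),.028), "dot tri",tri(T,zt(203,247),S,zs(137,209)))
# black mask
im=T["color"].astype(int);m=(im.max(2)<75).astype(np.uint8);m[:,:185]=0;m[:,212:]=0;m[:160]=0;m[195:]=0
ys,xs=np.nonzero(m);print(xs.min(),xs.max(),ys.min(),ys.max(),len(xs),xs.mean(),ys.mean())
(c,r)=cv2.minEnclosingCircle(np.c_[xs,ys].astype(np.float32));print(c,r,onz(T,c,.014))
for n,p,z in(("vial",(65,105),.052),("potlid",None,.056)):
    print(n,onz(T,zt(*p) if p else (353,180),z))
print("case",[onz(T,p,.035)[:2] for p in((180,218),(217,222),(214,243),(177,238))])
E
```

```text
nl [ 0.5847 -0.2657  0.044 ]
nr [ 0.5292 -0.2891  0.044 ]
fr [ 0.5909 -0.4264  0.044 ]
fl [ 0.6495 -0.4001  0.044 ]
W 0.060251005234116264 0.06419189543206918 L 0.14916229719978621 0.15055374103822033
mouth [ 0.5569 -0.2774  0.044 ] yaw -65.0370668457402
flap [ 0.5775 -0.2697  0.035 ] [ 0.54   -0.2849  0.035 ] 0.04039862058232245 yaw -67.8653674019354
post top T [ 0.5488 -0.1576  0.1   ] [array([ 0.5541, -0.1501]), array([ 0.5567, -0.1629]), array([ 0.5408, -0.1665]), array([ 0.5362, -0.1543])]
post tri (array([ 0.5509, -0.1564,  0.096 ]), np.float64(0.0009724033632404142))
puck base/top:  [ 0.5456 -0.162   0.028 ] dot [ 0.5481 -0.1699  0.028 ] dot tri (array([ 0.5488, -0.1698,  0.0257]), np.float64(0.0006336349910284377))
190 205 171 186 129 197.9922480620155 179.64341085271317
(197.90789794921875, 178.88157653808594) 7.956981658935547 [ 0.5444 -0.1581  0.014 ]
vial [ 0.6145 -0.1044  0.052 ]
potlid [ 0.5298 -0.5199  0.056 ]
case [array([ 0.4477, -0.1224]), array([ 0.438 , -0.2083]), array([ 0.3901, -0.2021]), array([ 0.4017, -0.1169])]
```

```bash
python3 - <<'E'
import pickle;from h import *
import cv2
np.set_printoptions(precision=4,suppress=True)
d=pickle.load(open("im0.pkl","rb"));T=d["top"];S=d["scene"]
print("mon BL",tri(T,(157,130),S,(214,149)),"mon TL",tri(T,(99,42),S,(209,40)))
print("box ctop",tri(T,(122,243),S,(153,189)),"box top near R", tri(T,(101,113),S,(189,102)))
for p in((128,125),(148,235)):print(onz(T,p,0))
# projections of assumed model back: carriage & bay
y=np.radians(-65.3);ex=np.array([np.cos(y),np.sin(y),0]);ey=np.array([-np.sin(y),np.cos(y),0])
M=np.array([.5565,-.2772,0])
for n,im,o,s in(("top",T,(160,125),4.8),("scene",S,(200,145),6)):
    g=cv2.imread(f"pics/{n}0z.png")
    def pt(X,c):
        p=proj(im,X);q=((p-o+.5)*s-.5).round().astype(int);cv2.circle(g,tuple(map(int,q)),2,c,-1)
    for x in(0,.15):
        for yy in(-.017,.017,-.03,.03): pt(M+ex*x+ey*yy+[0,0,.044],(0,0,255))
    for yy in(-.0245,.023):pt(M+ey*yy+[0,0,.035],(255,0,255))
    c=np.array([.547,-.158,0]);ph=np.radians(-78);cx=np.array([np.cos(ph),np.sin(ph),0]);cy=np.array([-np.sin(ph),np.cos(ph),0])
    for a in(-.007,.007):
        for b in(-.011,.011):pt(c+cx*a+cy*b+[0,0,.1],(0,255,0))
    for k in np.arange(0,6.28,.4):
        r=.019*np.array([np.cos(k),np.sin(k),0]);pt(c+r,(0,255,255));pt(c+r+[0,0,.028],(255,255,0))
    cv2.imwrite(f"pics/{n}0m.png",g)
E
```

```text
mon BL (array([ 0.6556, -0.0656,  0.0539]), np.float64(0.0021454711844841714)) mon TL (array([ 0.6875, -0.0539,  0.3644]), np.float64(0.008436597219374366))
box ctop (array([ 0.4084, -0.0088,  0.0242]), np.float64(0.055606470410820966)) box top near R (array([0.6435, 0.0074, 0.1932]), np.float64(0.004527731080420442))
[0.6888 0.0263 0.    ]
[ 0.411  -0.0387  0.    ]
```

View pics/top0m.png

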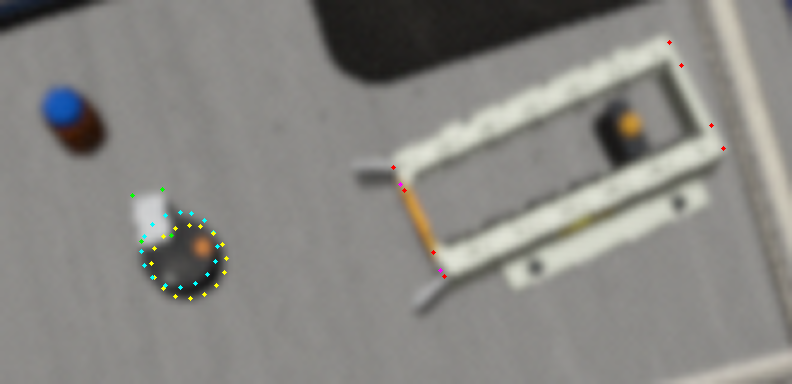

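View pics/scene0m.png

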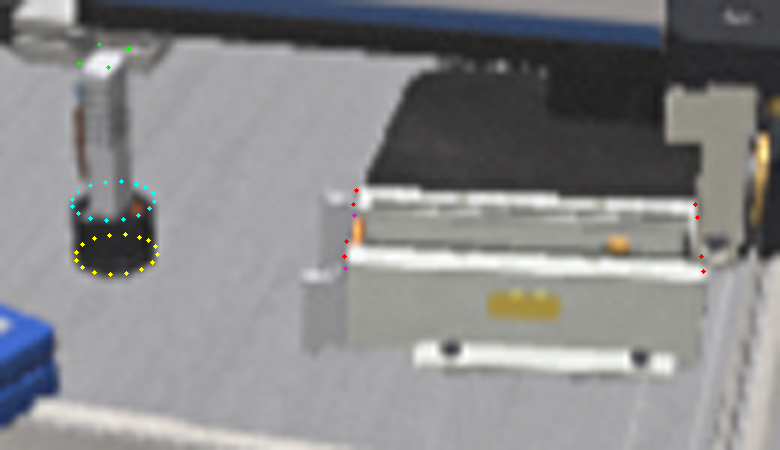

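The bay is at (0.5565,-0.277), yaw about -65.3°. The carriage is at (0.5455,-0.1575), yaw about -78°. The drawn model points match both views to within about 1 px. I'll raise the arm and move over.

Request:
arm_command([
  [-1, 0, 0, 0.06, 0],
  [-1, 0, 0.02, 0.1, 0],
  [-1, 0.04, 0.07, 0.1, -0.02],
  [-1, 0.08, 0.13, 0.1, -0.04],
  [-1, 0.12, 0.19, 0.1, -0.06],
  [-1, 0.16, 0.25, 0.1, -0.08],
  [-1, 0.2, 0.31, 0.1, -0.1],
  [-1, 0.24, 0.36, 0.1, -0.1167],
])

```text
time: 1.1
tcp_pos: [0.3993, -0.3669, 0.2936]
tcp_rot: [[0.979, 0.206, 0.0], [0.206, -0.979, 0.0], [0.0, -0.0, -1.0]]
force: [0.3, -0.1, -1.1]
gripper_width: 1.002
```

Request:
arm_command([
  [-1, 0.04, 0.055, 0, 0],
  [-1, 0.08, 0.11, 0, 0],
  [-1, 0.12, 0.17, 0, 0],
  [-1, 0.16, 0.23, 0, 0],
  [-1, 0.185, 0.265, -0.05, 0],
  [-1, 0.195, 0.282, -0.11, 0],
  [-1, 0.195, 0.282, -0.17, 0],
  [-1, 0.195, 0.282, -0.192, 0],
])

```text
time: 2.1
tcp_pos: [0.5439, -0.1566, 0.1469]
tcp_rot: [[0.978, 0.206, -0.004], [0.206, -0.978, 0.001], [-0.003, -0.002, -1.0]]
force: [0.1, -0.3, 1.4]
gripper_width: 0.998
```

```bash
cat > snap.py <<'E'
import sys,cv2,pickle
from plant import robot
n=sys.argv[1]
for c,(x,y,w,h,s) in dict(top=(150,110,180,120,4),scene=(180,110,170,110,4)).items():
    im=robot.get_image(c);pickle.dump(im,open(f"{c}_{n}.pkl","wb"))
    a=cv2.cvtColor(im["color"],cv2.COLOR_RGB2BGR)[y:y+h,x:x+w]
    cv2.imwrite(f"pics/{c}_{n}.png",cv2.resize(a,None,fx=s,fy=s,interpolation=cv2.INTER_CUBIC))
s=robot.get_state();print({k:s[k] for k in("time","tcp_pos","force","torque","gripper_width")})
E
python3 snap.py a
```

```text
{'time': 2.2, 'tcp_pos': array([ 0.54430075, -0.1571052 ,  0.14855901]), 'force': array([-0.04683922,  0.15471416,  0.53075363]), 'torque': array([ 0.07503487,  0.02832084, -0.04241717]), 'gripper_width': 0.9972464177888631}
```

View pics/top_a.png

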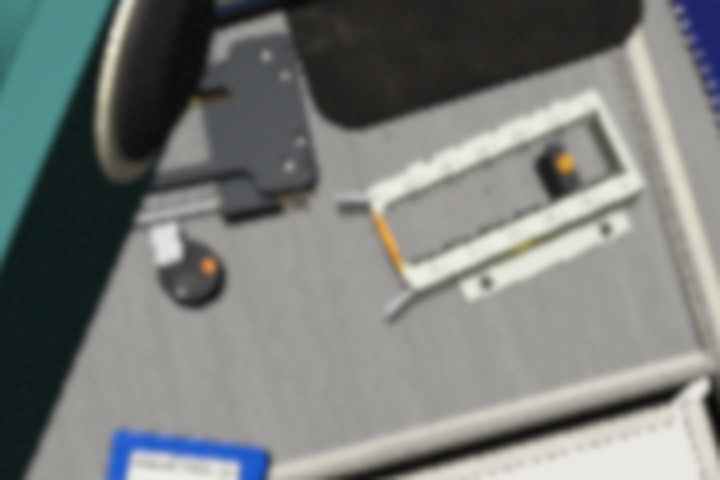

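View pics/scene_a.png

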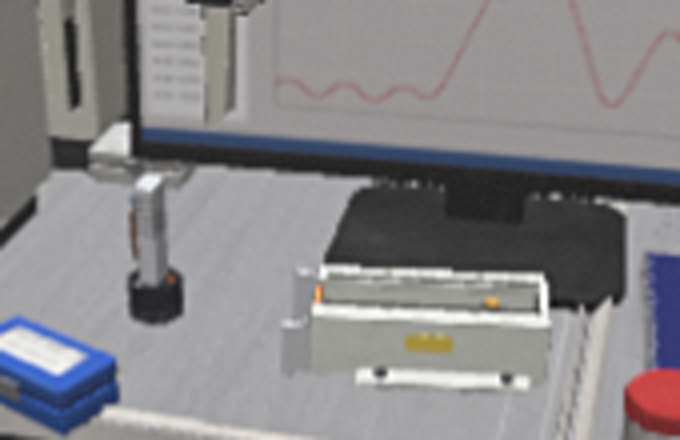

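The fingers straddle the post at (75,120) and (225,110) in the scene crop, with the post at (152,180). I'll go down and close.

Request:
arm_command([
  [-1, 0, 0, -0.05, 0],
  [-1, 0, 0, -0.1, 0],
  [-1, 0, 0, -0.12, 0],
  [-1, 0, 0, -0.12, 0],
  [0, 0, 0, -0.12, 0],
  [0.4, 0, 0, -0.12, 0],
  [0.6, 0, 0, -0.12, 0],
  [0.6, 0, 0, -0.12, 0],
])

```text
time: 3.2
tcp_pos: [0.5449, -0.1571, 0.06]
tcp_rot: [[0.979, 0.206, 0.0], [0.206, -0.979, -0.0], [0.0, 0.0, -1.0]]
force: [0.5, -0.2, 0.3]
gripper_width: 0.618
```

Request:
arm_command([
  [0.7, 0, 0, 0, 0],
  [0.8, 0, 0, 0, 0],
  [1, 0, 0, 0, 0],
  [1, 0, 0, 0, 0],
  [1, 0, 0, 0, 0],
  [1, 0, 0, 0, 0],
  [1, 0, 0, 0, 0],
  [1, 0, 0, 0, 0],
])

```text
time: 4.2
tcp_pos: [0.5448, -0.1571, 0.0596]
tcp_rot: [[0.979, 0.206, -0.0], [0.206, -0.979, 0.0], [-0.0, -0.0, -1.0]]
force: [0.2, -0.5, -0.8]
gripper_width: 0.147
```

```bash
python3 snap.py b
```

```text
{'time': 4.3, 'tcp_pos': array([ 0.54480301, -0.15711285,  0.05959025]), 'force': array([ 0.44315991,  0.30995443, -0.33507182]), 'torque': array([0.02666577, 0.00952057, 0.04206481]), 'gripper_width': 0.15080910504633366}
```

View pics/top_b.png

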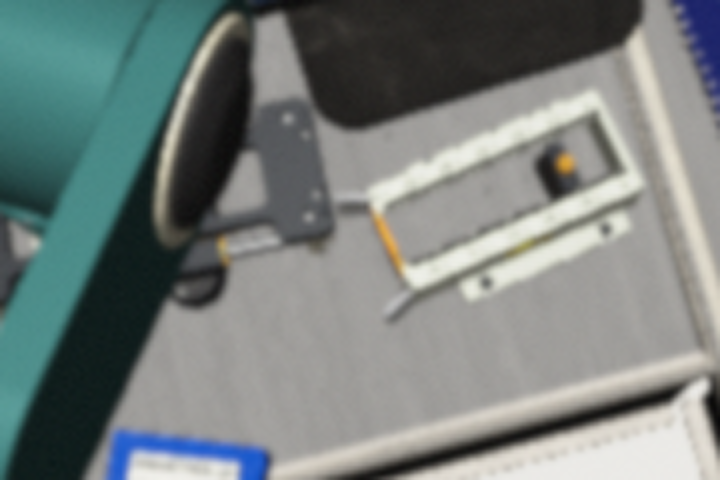

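View pics/scene_b.png

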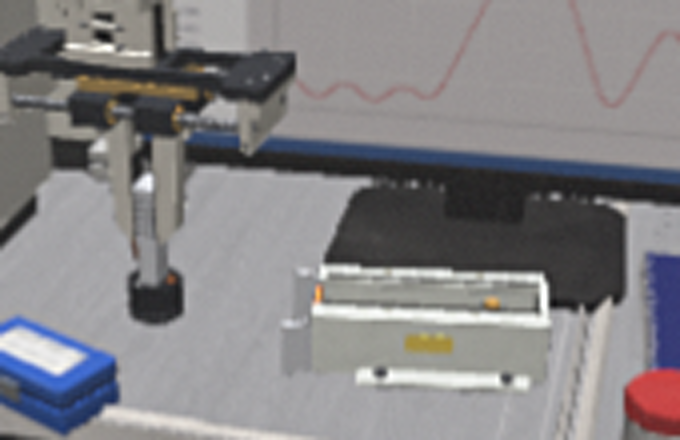

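The opening of 0.15 is 14 mm, so the post is gripped; both views show it between the fingers. I'll slide to 60 mm before the mouth, aligned with the bay.

Request:
arm_command([
  [1, -0.003, -0.014, 0, 0.03],
  [1, -0.006, -0.028, 0, 0.06],
  [1, -0.009, -0.042, 0, 0.1],
  [1, -0.012, -0.056, 0, 0.14],
  [1, -0.015, -0.07, 0, 0.18],
  [1, -0.0184, -0.087, 0, 0.21],
  [1, -0.0184, -0.087, 0, 0.21],
  [1, -0.0184, -0.087, 0, 0.21],
])

```text
time: 5.3
tcp_pos: [0.531, -0.2222, 0.0596]
tcp_rot: [[0.91, 0.414, -0.0], [0.414, -0.91, 0.0], [-0.0, -0.0, -1.0]]
force: [-0.3, -0.9, -1.0]
gripper_width: 0.151
```

```bash
python3 snap.py c
```

```text
{'time': 5.4, 'tcp_pos': array([ 0.53109402, -0.22203228,  0.05959959]), 'force': array([ 0.65390851, -0.08952139, -0.77931422]), 'torque': array([-0.09746027,  0.03090455, -0.03530136]), 'gripper_width': 0.15301242163086426}
```

View pics/top_c.png

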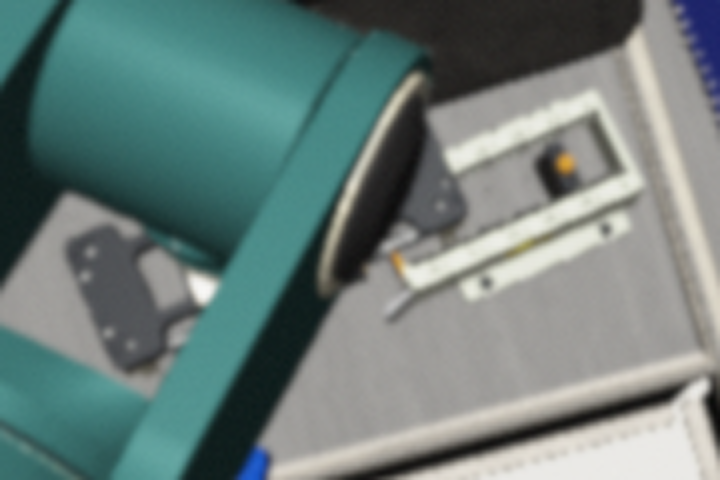

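View pics/scene_c.png

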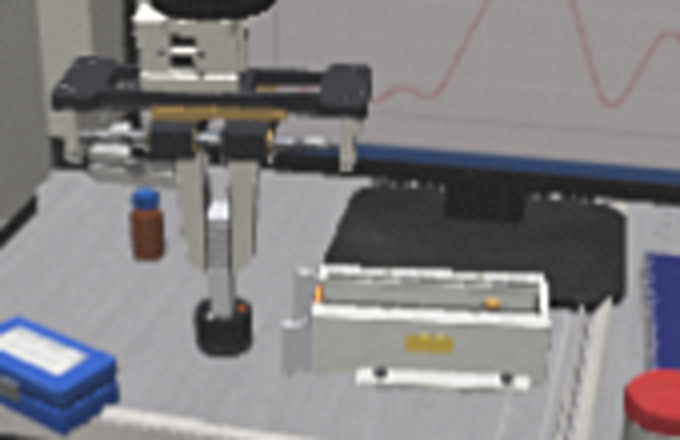

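The carriage is upright in the scene crop with its puck at (224,328), and the vial is now clear at (147,225). The top view is blocked. I'll measure the puck's base in the scene image and compare it with the bay's known points in that same camera.

```bash
python3 - <<'E'
import pickle;from h import *
np.set_printoptions(precision=4,suppress=True)
for f,roi in(("scene_a.pkl",(208,232,170,195)),("scene_c.pkl",(224,248,178,202))):
    S=pickle.load(open(f,"rb"));im=S["color"].astype(int)
    m=np.zeros(im.shape[:2],bool);x0,x1,y0,y1=roi;m[y0:y1,x0:x1]=im[y0:y1,x0:x1].max(2)<80
    ys,xs=np.nonzero(m);u=(xs.min()+xs.max())/2;vb=ys.max()+.5;print(f,xs.min(),xs.max(),ys.min(),ys.max())
    # bottom-most pixel = near rim of base, on z=0; centre is 19mm further along horizontal view dir
    p=onz(S,(u,vb),0);c=-S["R"].T@S["t"];h=(p-c)*[1,1,0];h/=np.linalg.norm(h)
    C=p+.019*h;print("centre",C)
    M=np.array([.5565,-.2772,0]);a=np.radians(-65.3);e=np.array([np.cos(a),np.sin(a),0]);n=np.array([-e[1],e[0],0])
    print("bay",(C-M)@e,(C-M)@n)
# bay in scene: roof near corners crop4 coords
S=pickle.load(open("scene_c.pkl","rb"))
z=lambda u,v:((u+.5)/4-.5+180,(v+.5)/4-.5+110)
for p in((315,310),(549,318),(318,269),(546,275)):print(onz(S,z(*p),.044))
E
```

```text
scene_a.pkl 212 225 178 190
centre [ 0.545  -0.1572  0.    ]
bay -0.11382237798613733 0.03969233941268577
scene_c.pkl 229 242 185 198
centre [ 0.533  -0.2213  0.    ]
bay -0.06061578308815364 0.00202782568552782
[ 0.5317 -0.2927  0.044 ]
[ 0.595  -0.4251  0.044 ]
[ 0.581  -0.2671  0.044 ]
[ 0.6481 -0.4023  0.044 ]
```

Request:
arm_command([
  [1, 0.003, -0.0096, 0, 0],
  [1, 0.007, -0.0187, 0, 0],
  [1, 0.0112, -0.0278, 0, 0],
  [1, 0.0155, -0.0369, 0, 0],
  [1, 0.0198, -0.046, 0, 0],
  [1, 0.024, -0.055, 0, 0],
  [1, 0.0283, -0.064, 0, 0],
  [1, 0.0327, -0.073, 0, 0],
])

```text
time: 6.4
tcp_pos: [0.5555, -0.2755, 0.0597]
tcp_rot: [[0.91, 0.415, -0.001], [0.415, -0.91, 0.005], [0.001, -0.005, -1.0]]
force: [1.0, 16.3, 3.4]
gripper_width: 0.149
```

```bash
python3 snap.py d
```

```text
{'time': 6.5, 'tcp_pos': array([ 0.55612673, -0.27632445,  0.05965953]), 'force': array([ 1.4574055 , 10.60153293,  2.62720758]), 'torque': array([ 2.38544393, -0.24641952, -0.11687863]), 'gripper_width': 0.14844620615819257}
```

View pics/top_d.png

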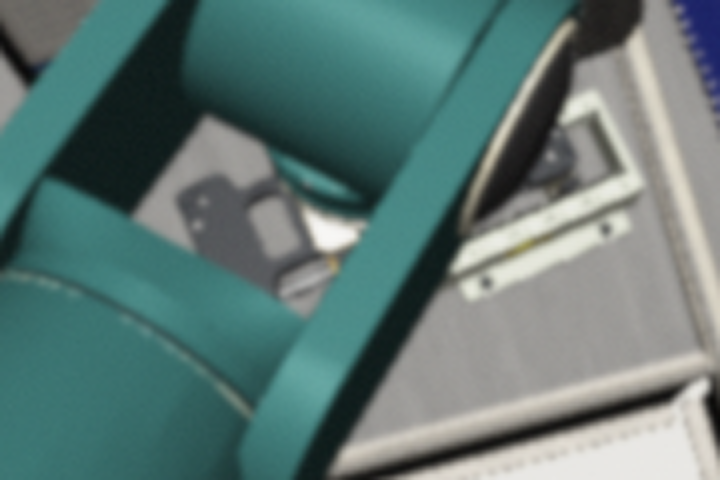

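View pics/scene_d.png

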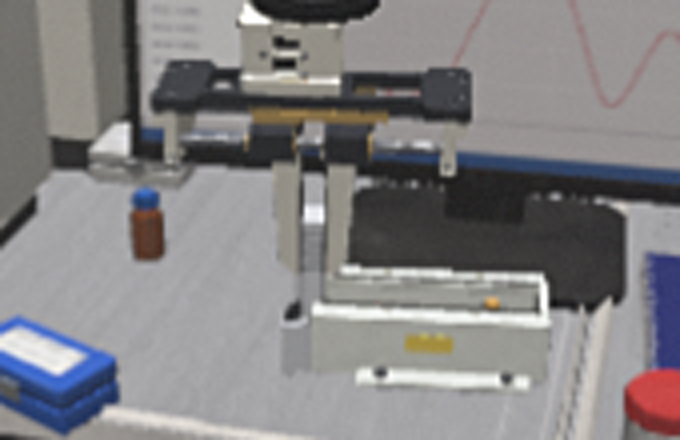

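The puck is in the mouth and the force is falling, which fits the damped flap. I'll hold briefly to read the settled force.

Request:
arm_command([
  [1, 0, 0, 0, 0],
  [1, 0, 0, 0, 0],
  [1, 0, 0, 0, 0],
  [1, 0, 0, 0, 0],
  [1, 0, 0, 0, 0],
  [1, 0, 0, 0, 0],
  [1, 0, 0, 0, 0],
  [1, 0, 0, 0, 0],
])

```text
time: 7.5
tcp_pos: [0.5561, -0.2762, 0.0597]
tcp_rot: [[0.91, 0.415, 0.001], [0.415, -0.91, 0.002], [0.002, -0.002, -1.0]]
force: [1.2, 9.1, 0.4]
gripper_width: 0.15
```

The settled force of about 9 N, direction (-7.7, +4.9) in the bay frame, matches the flap spring plus friction at about 55° on a short lever. I'll go on, more slowly.

Request:
arm_command([
  [1, 0.0028, -0.006, 0, 0],
  [1, 0.0056, -0.012, 0, 0],
  [1, 0.0084, -0.018, 0, 0],
  [1, 0.0112, -0.024, 0, 0],
  [1, 0.014, -0.03, 0, 0],
  [1, 0.0168, -0.036, 0, 0],
  [1, 0.0196, -0.042, 0, 0],
  [1, 0.0224, -0.048, 0, 0],
])

```text
time: 8.5
tcp_pos: [0.5727, -0.3132, 0.0596]
tcp_rot: [[0.91, 0.415, 0.0], [0.415, -0.91, 0.0], [0.0, -0.0, -1.0]]
force: [1.9, 3.6, -0.3]
gripper_width: 0.148
```

```bash
python3 snap.py e
```

```text
{'time': 8.6, 'tcp_pos': array([ 0.5727459 , -0.31369672,  0.0596719 ]), 'force': array([ 2.70533851,  0.84897673, -0.91714108]), 'torque': array([ 0.08990689, -0.68316963, -0.00905138]), 'gripper_width': 0.15057575510742038}
```

View pics/scene_e.png

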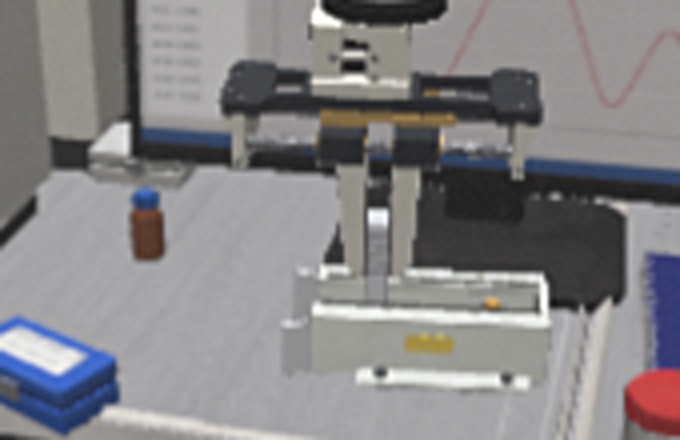

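Now at bay x ≈ 40 mm, y ≈ -1 mm; the remaining force is the opened flap leaning sideways. On to 70 mm.

Request:
arm_command([
  [1, 0.0023, -0.0048, 0, 0],
  [1, 0.0046, -0.0096, 0, 0],
  [1, 0.0069, -0.0144, 0, 0],
  [1, 0.0092, -0.0193, 0, 0],
  [1, 0.0115, -0.0241, 0, 0],
  [1, 0.0138, -0.029, 0, 0],
  [1, 0.0161, -0.0338, 0, 0],
  [1, 0.0172, -0.0362, 0, 0],
])

```text
time: 9.6
tcp_pos: [0.5852, -0.3405, 0.0597]
tcp_rot: [[0.91, 0.414, -0.0], [0.414, -0.91, 0.0], [-0.0, -0.0, -1.0]]
force: [-1.9, 3.4, 1.7]
gripper_width: 0.144
```

```bash
python3 snap.py f
```

```text
{'time': 9.7, 'tcp_pos': array([ 0.58527522, -0.34062459,  0.05964064]), 'force': array([-0.97226898, -0.03827822, -0.69099639]), 'torque': array([-0.1575122 ,  0.02101378,  0.04861462]), 'gripper_width': 0.14738242149511946}
```

At 70 mm the force is about zero. I'll creep in 4 mm steps.

Request:
arm_command([
  [1, 0.0004, -0.0008, 0, 0],
  [1, 0.0008, -0.0016, 0, 0],
  [1, 0.0011, -0.0024, 0, 0],
  [1, 0.0015, -0.0032, 0, 0],
  [1, 0.0019, -0.004, 0, 0],
  [1, 0.00225, -0.0048, 0, 0],
  [1, 0.00225, -0.0048, 0, 0],
  [1, 0.00225, -0.0048, 0, 0],
])

```text
time: 10.7
tcp_pos: [0.587, -0.344, 0.0597]
tcp_rot: [[0.91, 0.415, 0.0], [0.415, -0.91, -0.0], [0.0, 0.0, -1.0]]
force: [0.4, -0.1, -1.7]
gripper_width: 0.151
```

Request:
arm_command([
  [1, 0.0004, -0.0008, 0, 0],
  [1, 0.0008, -0.0016, 0, 0],
  [1, 0.0011, -0.0024, 0, 0],
  [1, 0.0015, -0.0032, 0, 0],
  [1, 0.0019, -0.004, 0, 0],
  [1, 0.00225, -0.0048, 0, 0],
  [1, 0.00225, -0.0048, 0, 0],
  [1, 0.00225, -0.0048, 0, 0],
])

```text
time: 11.7
tcp_pos: [0.5887, -0.3476, 0.0597]
tcp_rot: [[0.91, 0.415, 0.0], [0.415, -0.91, -0.0], [0.0, 0.0, -1.0]]
force: [0.8, -0.9, -0.8]
gripper_width: 0.151
```

Still no contact, at x ≈ 77.5 mm. One step per call from here.

Request:
arm_command([
  [1, 0.0004, -0.0008, 0, 0],
  [1, 0.0008, -0.0016, 0, 0],
  [1, 0.0011, -0.0024, 0, 0],
  [1, 0.0015, -0.0032, 0, 0],
  [1, 0.0019, -0.004, 0, 0],
  [1, 0.00225, -0.0048, 0, 0],
  [1, 0.00225, -0.0048, 0, 0],
  [1, 0.00225, -0.0048, 0, 0],
])

```text
time: 12.7
tcp_pos: [0.5904, -0.3512, 0.0597]
tcp_rot: [[0.91, 0.415, 0.0], [0.415, -0.91, -0.0], [0.0, 0.0, -1.0]]
force: [1.0, 0.4, -0.2]
gripper_width: 0.15
```

Request:
arm_command([
  [1, 0.0004, -0.0008, 0, 0],
  [1, 0.0008, -0.0016, 0, 0],
  [1, 0.0011, -0.0024, 0, 0],
  [1, 0.0015, -0.0032, 0, 0],
  [1, 0.0019, -0.004, 0, 0],
  [1, 0.00225, -0.0048, 0, 0],
  [1, 0.00225, -0.0048, 0, 0],
  [1, 0.00225, -0.0048, 0, 0],
])

```text
time: 13.7
tcp_pos: [0.5918, -0.3541, 0.0596]
tcp_rot: [[0.91, 0.415, -0.001], [0.415, -0.91, 0.001], [-0.0, -0.001, -1.0]]
force: [-3.8, 6.0, 3.1]
gripper_width: 0.151
```

```bash
python3 snap.py g; python3 - <<'E'
from plant import robot
for i in range(3):
    robot.get_image("scene"); s=robot.get_state();print(s["tcp_pos"],s["force"],-s["force"]@[.4226,-.9063,0],s["gripper_width"])
E
```

```text
{'time': 13.8, 'tcp_pos': array([ 0.59180715, -0.35411049,  0.05968204]), 'force': array([-4.20889957,  6.95434508,  2.61658191]), 'torque': array([ 1.54261613,  0.81529525, -0.02974756]), 'gripper_width': 0.15137937588276762}
[ 0.5917963  -0.35410903  0.05964863] [-3.70888527  6.64594874  2.63043279] 7.5905982624140345 0.1506510456695801
[ 0.59180508 -0.35410131  0.05967914] [-3.81212171  6.40285494  3.51272847] 7.413910068459205 0.1494167341663617
[ 0.59180445 -0.35410293  0.0596733 ] [-3.70972648  6.67301217  3.28834028] 7.6154813382743045 0.1532983633744315
```

View pics/scene_g.png

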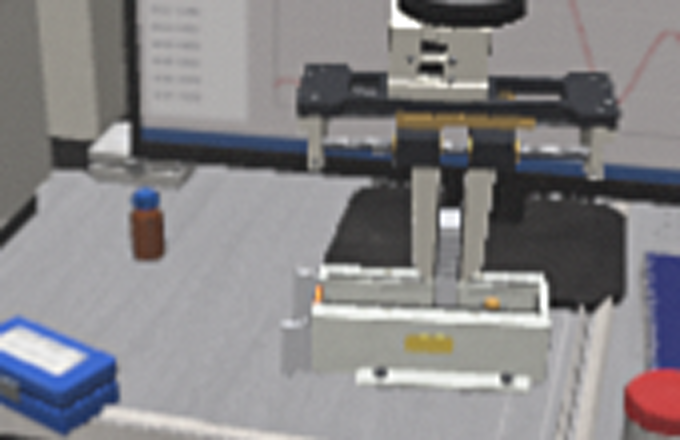

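View pics/top_g.png

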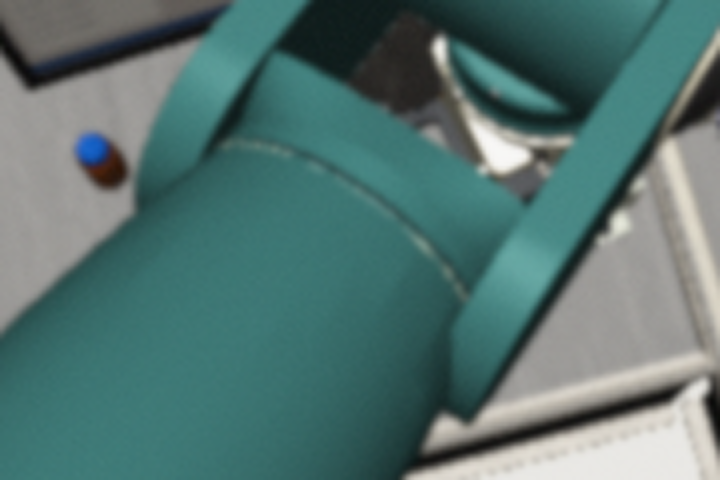

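Contact at x ≈ 85 mm with a steady 7.5 N. I'll press slightly more, to confirm the buffer's stiffness and give a definite press.

Request:
arm_command([
  [1, 0.0002, -0.0004, 0, 0],
  [1, 0.0003, -0.0007, 0, 0],
  [1, 0.0005, -0.001, 0, 0],
  [1, 0.0006, -0.0012, 0, 0],
  [1, 0.0006, -0.0012, 0, 0],
  [1, 0.0006, -0.0012, 0, 0],
  [1, 0.0006, -0.0012, 0, 0],
  [1, 0.0006, -0.0012, 0, 0],
])

```text
time: 14.95
tcp_pos: [0.5921, -0.3547, 0.0597]
tcp_rot: [[0.91, 0.415, -0.001], [0.415, -0.91, 0.002], [-0.0, -0.002, -1.0]]
force: [-5.5, 9.5, 4.8]
gripper_width: 0.15
```

10.9 N gentle press, about 4–5 N/mm, so this is the buffer. I'll ease back to a light touch so it isn't kicked on release.

Request:
arm_command([
  [1, -0.0003, 0.0005, 0, 0],
  [1, -0.0005, 0.001, 0, 0],
  [1, -0.0007, 0.0015, 0, 0],
  [1, -0.001, 0.002, 0, 0],
  [1, -0.0012, 0.0025, 0, 0],
  [1, -0.0013, 0.0028, 0, 0],
  [1, -0.0013, 0.0028, 0, 0],
  [1, -0.0013, 0.0028, 0, 0],
])

```text
time: 15.95
tcp_pos: [0.5915, -0.3535, 0.0597]
tcp_rot: [[0.91, 0.415, 0.0], [0.415, -0.91, -0.0], [0.0, 0.0, -1.0]]
force: [-2.3, 2.9, 1.1]
gripper_width: 0.147
```

Request:
arm_command([
  [1, -0.0001, 0.0002, 0, 0],
  [1, -0.0002, 0.0004, 0, 0],
  [1, -0.0003, 0.0006, 0, 0],
  [1, -0.0003, 0.0007, 0, 0],
  [1, -0.0003, 0.0007, 0, 0],
  [1, -0.0003, 0.0007, 0, 0],
  [1, -0.0003, 0.0007, 0, 0],
  [1, -0.0003, 0.0007, 0, 0],
])

```text
time: 16.95
tcp_pos: [0.5913, -0.353, 0.0596]
tcp_rot: [[0.91, 0.415, -0.0], [0.415, -0.91, -0.0], [-0.0, 0.0, -1.0]]
force: [-0.8, 1.0, -1.1]
gripper_width: 0.148
```

```bash
python3 - <<'E'
from plant import robot
for i in range(3):
    robot.get_image("scene"); s=robot.get_state();print(s["tcp_pos"],s["force"],-s["force"]@[.4226,-.9063,0],s["gripper_width"])
E
```

```text
[ 0.59126207 -0.35296983  0.05964256] [ 0.37342305  0.5426549  -0.73746869] 0.3339995556422056 0.14567191655496847
[ 0.59125662 -0.35297678  0.05963909] [-0.89046221  0.86377257 -0.01996139] 1.1591464112736019 0.15178909433417725
[ 0.59126267 -0.35295991  0.05964573] [-1.13803649  0.55317113 -1.14599468] 0.9822732135132726 0.15156527907567952
```

About 0.8 N of light touch. Let go, then straight up.

Request:
arm_command([
  [0.6, 0, 0, 0, 0],
  [0.5, 0, 0, 0, 0],
  [0.3, 0, 0, 0, 0],
  [0, 0, 0, 0, 0],
  [0, 0, 0, 0, 0],
  [0, 0, 0, 0, 0],
  [0, 0, 0, 0, 0],
  [0, 0, 0, 0, 0],
])

```text
time: 18.1
tcp_pos: [0.5913, -0.3529, 0.0597]
tcp_rot: [[0.91, 0.415, 0.0], [0.415, -0.91, 0.0], [0.0, 0.0, -1.0]]
force: [-0.1, 0.6, 0.9]
gripper_width: 0.501
```

Request:
arm_command([
  [0, 0, 0, 0.03, 0],
  [0, 0, 0, 0.08, 0],
  [0, 0, 0, 0.14, 0],
  [0, 0, 0, 0.2, 0],
  [0, 0, 0, 0.26, 0],
  [0, 0, 0, 0.3, 0],
  [0, 0, 0, 0.3, 0],
  [0, 0, 0, 0.3, 0],
])

```text
time: 19.1
tcp_pos: [0.5911, -0.3528, 0.2847]
tcp_rot: [[0.91, 0.415, -0.0], [0.415, -0.91, 0.0], [-0.0, -0.0, -1.0]]
force: [-0.5, -0.1, -0.7]
gripper_width: 0.502
```

Request:
arm_command([
  [0, -0.06, -0.06, 0, 0],
  [0, -0.12, -0.12, 0, 0],
  [0, -0.17, -0.17, 0, 0],
  [0, -0.2, -0.2, 0, 0],
  [0, -0.24, -0.22, 0, 0],
  [0, -0.26, -0.24, 0, 0],
  [0, -0.26, -0.24, 0, 0],
  [0, -0.26, -0.24, 0, 0],
])

```text
time: 20.1
tcp_pos: [0.3969, -0.5326, 0.2843]
tcp_rot: [[0.91, 0.415, -0.0], [0.415, -0.91, 0.001], [0.0, -0.001, -1.0]]
force: [-0.4, 0.7, 0.6]
gripper_width: 0.499
```

```bash
python3 snap.py h
```

```text
{'time': 20.2, 'tcp_pos': array([ 0.39711959, -0.53243937,  0.28448369]), 'force': array([0.80588235, 0.31062332, 0.18067246]), 'torque': array([ 0.01197474,  0.00319197, -0.0522399 ]), 'gripper_width': 0.4984412499108974}
```

View pics/scene_h.png

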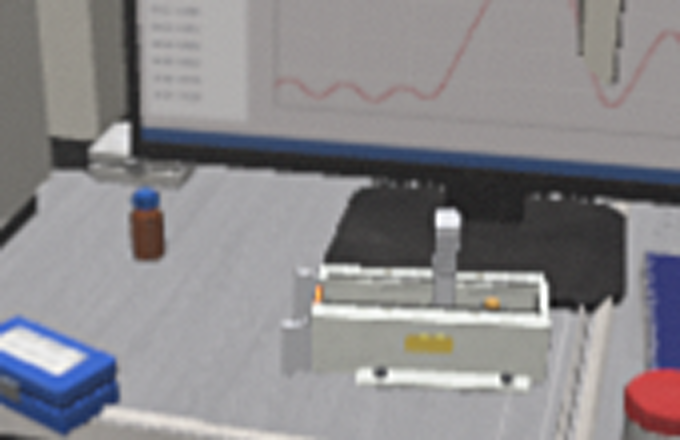

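View pics/top_h.png

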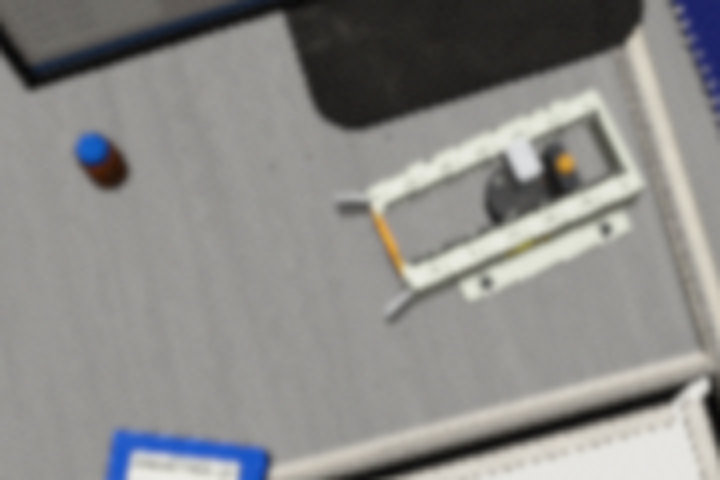

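The top crop shows the flap shut, with its orange edge from (374,210) to (403,272) as at the start. The carriage stands at (520,180) against the buffer, and the bystanders haven't moved. I'll check the numbers once more, then hand in.

```bash
python3 - <<'E'
import pickle;from h import *
T=pickle.load(open("top_h.pkl","rb"));A=pickle.load(open("top_a.pkl","rb"))
p=onz(T,((522+.5)/4-.5+150,(158+.5)/4-.5+110),.1);print(p)
a=np.radians(-65);e=np.array([np.cos(a),np.sin(a),0]);print("bay x",(p-[.5565,-.2772,.1])@e)
def orange(im):
    h=cv2.cvtColor(im["color"],cv2.COLOR_RGB2HSV);m=cv2.inRange(h,(8,120,120),(25,255,255));m[:, :240]=0;m[:,256:]=0;m[:155]=0;m[185:]=0
    ys,xs=np.nonzero(m);return len(xs),xs.mean(),ys.mean()
print(orange(A),orange(T))
from plant import robot
print(robot.close_job())
E
```

```text
[ 0.59102162 -0.35274561  0.1       ]
bay x 0.08305704018115131
(25, np.float64(246.68), np.float64(170.12)) (24, np.float64(246.58333333333334), np.float64(170.0))
the job is handed in; nothing more can be done
None
```

The carriage is loaded in the bay, resting lightly against the rubber buffer with the flap shut behind it. I handed the job in at about 20 s.

- **Slide in:** I gripped the post and kept the carriage down on the table while it pushed the flap open. The flap gave up to about 16 N while moving and about 9 N once settled.
- **Press:** The carriage met the buffer about 83–84 mm inside the mouth. I pressed it to about 11 N, eased back to about 1 N, let go and lifted clear.
- **Last checks:** The flap's orange edge is at the same pixels as before loading. The carriage stands upright at about 83 mm inside, and the vial and blue case appear unmoved. I never went near the pot, but it was outside the last top crop and only partly visible in the last scene crop.
- **What I couldn't confirm:** The buffer press was judged by tool force only; I had no direct reading of how far it was pressed in. The two cameras differed by about 1–3 mm on the bay's pose, which was within the clearances.

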